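# Run a locked ultraviolet cycle on the bench instruments

### The job

Sterilise the bench instruments: turn the black latch knob of the white steriliser a quarter turn clockwise, slide its amber hatch fully open to the left, lay every syringe and pair of tweezers that lies on the worktop into the chamber, then slide the hatch fully shut and turn the latch all the way back to lock it. Only after that, slide the orange child-lock tab fully back off the green start button, press the button right down, and slide the tab fully forward again so that the button is covered. Leave the eraser and the pink packet where they are, and never press the button while the hatch is open.

Things in the scene. Friction and masses are not known exactly. Their poses are not given: they have to be found in the camera images.
- steriliser: white steriliser cabinet, fixed, 62 mm high. Origin on the worktop below the centre of its chamber; x to the back, y to the left. The open-topped chamber spans x -96 to 96 and y -92 to 91 mm; floor 24 mm, rim 62 mm above the worktop. Control deck at its right (y -93 to -211, x -92 to 108 mm), ledge with the latch in front (x -106 to -162 mm), both 62 mm high
- chamber (a point): centre of the chamber floor, 24 mm above the worktop, axes as the steriliser's
- hatch (a joint): amber sliding hatch over the chamber (206 x 200 mm, top 70 mm above the worktop): 0 = shut, slides along the steriliser's +y (left) to 0.205 m, where the whole chamber is bare; 1.5 N friction. While the latch is locked its cam blocks a steel strike on the hatch (play about 5 mm); the latch can be locked again only when the hatch is shut to within about 3 mm
- hatch_handle (a point): centre of the black pull bar on the hatch: bar 76 mm along the steriliser's x, 12 mm thick along y, standing free from 73 to 99 mm above the worktop; moves with the hatch
- latch (a joint): black quarter-turn cam latch knob on the front ledge: 0 = locked (it may start up to 0.12), grows to 1.57 rad = released as it is turned clockwise seen from above; stays where it is left, friction 0.05 N m
- latch_grip (a point): centre of the latch's bar grip, on its upright turning axis: bar 46 mm long, 13 mm thick, from 77 to 105 mm above the worktop. Its x axis lies along the bar and turns with it: along the steriliser's x when locked, crosswise when released
- lock_tab (a joint): orange child-lock tab on the control deck, a plate (64 x 60 mm, top 91 mm above the worktop) that covers the start button at 0; slides along the steriliser's +x (backward) to 0.055 m, where the button is fully bare; about 1 N of friction, stays where it is left
- tab_fin (a point): centre of the upright grip fin on the tab: 11 mm thick along the steriliser's x (the sliding direction), 36 mm along y, from 90 to 112 mm above the worktop; moves with the tab
- start_button (a joint): green spring push button, 28 mm across, under the tab: 0 = up, 0.006 m = fully pressed (downward), 4 N; springs back
- start_button_top (a point): centre of the top face of the start button; moves with the button
- syringe_a_mid (a point): syringe with blue tip, 120 x 25 x 17 mm; barrel about 15 mm across at the middle (length along its own x axis, lying flat, z up); the point is its centre, half-way up; may be absent. A fixed drawer cabinet, 205 mm high, stands on the worktop behind the instruments, its front about 0.63 m from the robot base along x
- syringe_b_mid (a point): larger syringe with green tip, 137 x 41 x 27 mm; barrel 26 mm across at the middle, 41 mm finger flange at its -x end (length along its own x axis, lying flat, z up); the point is its centre, half-way up; may be absent. A fixed drawer cabinet, 205 mm high, stands on the worktop behind the instruments, its front about 0.63 m from the robot base along x
- tweezers_black_mid (a point): black tweezers lying on their side, 151 x 14 x 9 mm (length along its own x axis, lying flat, z up); the point is its centre, half-way up; may be absent. A fixed drawer cabinet, 205 mm high, stands on the worktop behind the instruments, its front about 0.63 m from the robot base along x
- tweezers_steel_mid (a point): steel tweezers lying on their side, 101 x 14 x 9 mm (length along its own x axis, lying flat, z up); the point is its centre, half-way up; may be absent. A fixed drawer cabinet, 205 mm high, stands on the worktop behind the instruments, its front about 0.63 m from the robot base along x
- eraser: white eraser in a blue sleeve, 20 x 46 x 12 mm, a bystander to be left alone; origin at the centre of its underside
- pink_case: pink film packet, 52 x 86 x 16 mm, a bystander to be left alone; origin at the centre of its underside

How it is judged:
By the outcome, as a careful person would: the job done as asked, in the order asked, and still so for the second after the job is handed in, with the robot touching nothing.
Of syringe_a, syringe_b, tweezers_black, tweezers_steel only 2 to 3 are there at a start; the rules pass over those that are not, and their reading is None.
At some moment in a run one of syringe_a, syringe_b, tweezers_black, tweezers_steel may be knocked a few centimetres aside while the robot is not near it.
Once in a run the grip may slacken for a moment while it holds something.
It also fails if it takes over 192 s, if anything falls off the work surface, if the arm or the gripper's body presses on something with over 40 N, if the wrist force passes 120 N, or if a joint passes its speed limit or range.

### The arm

A 6-joint arm with a two-finger parallel gripper is mounted at the origin on a cart in front of the work surface, level with it; the furniture and walls round the work are solid. World frame = base frame: x ahead of the robot, y to its left, z up, the work surface at z = 0. Lengths are in mm, angles in rad, forces in N, time in s.
With the tool pointing down it reaches from about 400 to 925 mm from the base axis. Payload 12.5 kg.
Tool frame: the origin (TCP) lies on the centre line of the jaws, within the pads' length; the fingertips stand 17 mm ahead of it and the grasp point (between the pads) lies 2 mm behind it; z points along the fingers, y is the line along which they close (so a half turn about z gives the same grasp; the last joint's range is limited). The gripper opens to 95 mm and grips with 3 to 60 N. Pads are 20 mm wide; open, the fingers measure 119 mm over their backs; the gripper's body (75 mm by 180 mm) begins 59 mm behind the grasp point.
Start: joints at [-1.285, 0.491, 1.559, -0, 1.092, -0.106], TCP at [238.681, -577.647, 231.661] pointing down, gripper open.
Joint ranges: [-3.1, 3.1], [-0.84, 2.19], [0.05, 2.79], [-1.13, 4.28], [0.06, 2.93], [-2.69, 2.69]. Speed limits (rad/s): [2.22, 2.22, 2.79, 3.14, 3.14, 3.14].

### API

Orientations are given as [roll, pitch, yaw] about the fixed x, y, z axes, in that order (R = Rz(yaw) Ry(pitch) Rx(roll)).
In Python, from cell import env gives the robot as it stands.
- The arm moves only by the tool drive_tool, never from a script. Its argument "deltas" is text: rows parted by semicolons, each of 4 numbers parted by spaces: the shift along the world's x, y, z normalised to -1 to 1, where 1 is 100 mm, then the turn about the world's z normalised to -1 to 1, where 1 is 180 degrees. A call has 1 to 10 rows; each row shifts and turns the commanded pose from where the row before left it; what a row does not reach is not made up. A row lasts 1/12 s, in which the tool goes at most 41.7 mm and 7.16 degrees, less where a joint would pass 70% of its speed; a pose out of reach is approached as far as the arm can. A call with a number of a shift or a turn outside -1 to 1 is refused whole. A call with a gripper value outside its range is refused whole. "gripper" is the closure, from 0 (fully open) to 1 (shut), set as the call begins (left out, the last holds). The fingers move at their own pace and stop on an object; the grip force is fixed at half the most. Time passes only in rows, so rows that do not move let the fingers close. It gives the time, the measured TCP pose, the force, the opening and the grip force at its end, in the units of the state.
- env.state(): the state, without advancing time (a new reading comes with each control period).
- env.read_camera(name): name is "scene" or "top" or "wrist"; returns (picture, depth): 384x512x3 uint8, red, green, blue; 384x512 float32, mm along the optical axis (not along the pixel's ray), 0 where there is no reading.
- env.camera_params(name): a dict with "mtx" (3x3 intrinsics, pixels), "camera_from_world" (4x4, takes a point from world to camera coordinates); the wrist camera has in their place "mount" (4x4, takes a point from camera to tool coordinates, whose origin is the TCP and whose axes are the flange's). Camera axes: x right, y down, z forward; pixel columns grow to the right and rows downward; lengths in mm; the calibration is good to about 2 mm. A picture is of the moment at which its call begins: read the wrist's pose just before it. camera_params takes no time and is no camera call.
- env.job_done(): hands the job in; it is judged then, once.
The state is a dict: "t": time; "joints": joint angles; "qvel": joint speeds; "tau": joint torques, N m; "eef_pos": TCP position; "tcp_rot": TCP orientation; "ft_force": force on the tool from outside, world axes, zero at the start; "moment": the same for the moment, N m; "opening": opening from 0.0 (shut) to 1.0 (fully open); "grip_force": force on a finger pad.
Only numpy, scipy, OpenCV 4.12 (cv2) and the standard library are available. Lean on these libraries where they do the work, as an engineer would, in place of code of your own. Each camera call takes 0.05 s, during which the arm holds its last target. There are 200 camera calls.

## Working session

There is one attempt and no reset: what is moved stays moved. The work goes in short steps, Python scripts to look and compute and a tool call to move; the robot and the scene stay as the last step left them, time stands still between calls to the robot, and variables do not carry over. Pictures are saved under pics/ and viewed, at most 14 in all, crops included, and the job is handed in when it is done.

Besides the shell and the picture viewer there is one more tool, called after ">>>" as name(argument=value, ...), one argument or row to a line, values as JSON. drive_tool: Moves the arm, as the interface text tells. Its arguments: {"type":"object","properties":{"deltas":{"type":"string"},"gripper":{"type":"number"}},"required":["deltas"]}

```bash
ls; mkdir -p pics
cat > h.py <<'E'
import numpy as np, cv2
from cell import env
from scipy.spatial.transform import Rotation as Ro
def look(name,save=None):
    s=env.state(); im,d=env.read_camera(name); p=env.camera_params(name)
    K=np.array(p["mtx"])
    if name=="wrist":
        T=np.eye(4); T[:3,:3]=Ro.from_euler('xyz',s["tcp_rot"]).as_matrix(); T[:3,3]=s["eef_pos"]
        W=T@np.array(p["mount"])
    else: W=np.linalg.inv(np.array(p["camera_from_world"]))
    if save: cv2.imwrite("pics/"+save,im[:,:,::-1])
    return im,d,K,W
def ray(u,v,z,K,W):
    d=W[:3,:3]@np.linalg.inv(K)@np.array([u,v,1.]); o=W[:3,3]
    return o+d*(z-o[2])/d[2]
def cloud(d,K,W):
    v,u=np.mgrid[:d.shape[0],:d.shape[1]]
    c=np.stack([(u-K[0,2])/K[0,0]*d,(v-K[1,2])/K[1,1]*d,d],-1)
    return c@W[:3,:3].T+W[:3,3]
E
python3 - <<'E'
from h import *
s=env.state(); print({k:np.round(v,3) for k,v in s.items()})
ims=[]
for n in("top","scene"):
    im,d,K,W=look(n,n+"0.png"); np.savez(n+".npz",im=im,d=d,K=K,W=W); print(n,K[0],W.round(2))
E
```

```text
pics
{'t': np.float64(0.0), 'joints': array([-1.285,  0.492,  1.559,  0.   ,  1.092, -0.106]), 'qvel': array([-0.002,  0.001, -0.   ,  0.   ,  0.   , -0.002]), 'tau': array([ 4.0000e-03, -6.1264e+01, -2.5817e+01,  6.9000e-02,  4.8000e-02,
       -0.0000e+00]), 'eef_pos': array([ 238.602, -577.396,  231.063]), 'tcp_rot': array([-3.14 , -0.   ,  0.392]), 'ft_force': array([-0.077, -0.187,  0.174]), 'moment': array([-0.014,  0.023,  0.083]), 'grip_force': np.float64(0.0), 'opening': np.float64(1.001)}
top [387.0776847    0.         263.58670066] [[-1.00000e-02 -9.90000e-01  1.50000e-01  3.90280e+02]
 [-1.00000e+00  1.00000e-02  0.00000e+00  1.53400e+01]
 [-0.00000e+00 -1.50000e-01 -9.90000e-01  1.14101e+03]
 [ 0.00000e+00  0.00000e+00  0.00000e+00  1.00000e+00]]
scene [398.55762179   0.         253.6074598 ] [[-4.6000e-01 -5.1000e-01  7.3000e-01 -3.5934e+02]
 [-8.9000e-01  2.8000e-01 -3.6000e-01  4.3560e+02]
 [-2.0000e-02 -8.1000e-01 -5.9000e-01  8.2903e+02]
 [ 0.0000e+00  0.0000e+00  0.0000e+00  1.0000e+00]]
```

View pics/top0.png

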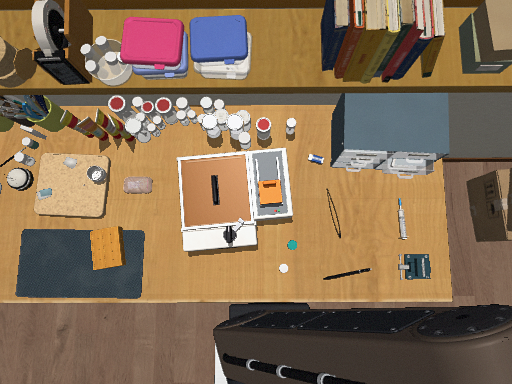

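View pics/scene0.png

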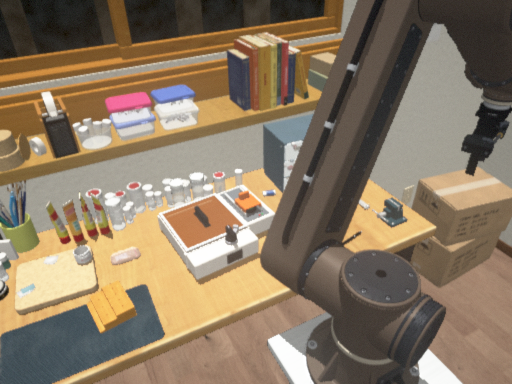

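Run:
```python
import cv2
a=cv2.imread("pics/top0.png")
l=cv2.resize(a[140:300,170:300],None,fx=3,fy=3,interpolation=2); r=cv2.resize(a[140:300,300:430],None,fx=3,fy=3,interpolation=2)
cv2.imwrite("pics/c1.png",cv2.hconcat([l,r]))
```

```text
(no output)
```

View pics/c1.png

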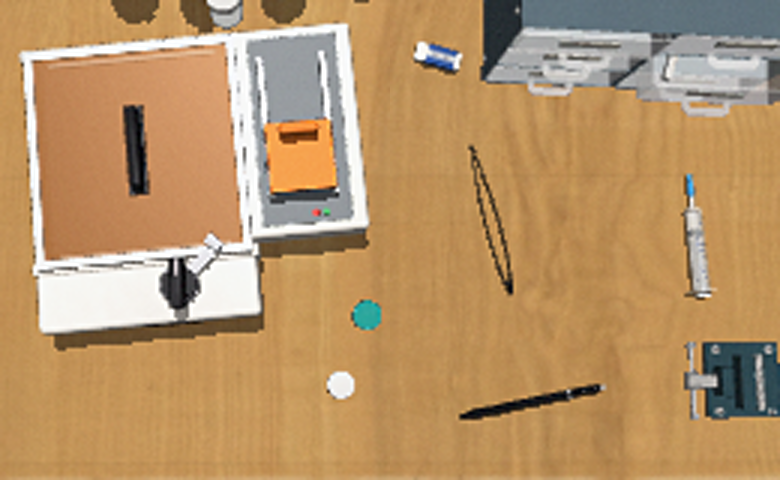

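Run:
```python
from h import *
z=np.load("top.npz"); im,d,K,W=[z[k] for k in("im","d","K","W")]
P=cloud(d,K,W); hsv=cv2.cvtColor(im,cv2.COLOR_RGB2HSV)
def rect(m,zz):
    v,u=np.nonzero(m); p=np.array([ray(a,b,zz,K,W)[:2] for a,b in zip(u,v)])
    r=cv2.minAreaRect(p.astype(np.float32)); print(len(p),"mean",p.mean(0).round(1),"ctr",np.round(r[0],1),"size",np.round(r[1],1),"ang",round(r[2],2)); return p
def box(u0,v0,u1,v1):
    m=np.zeros(d.shape,bool); m[v0:v1,u0:u1]=1; return m
H,S,V=[hsv[...,i].astype(int) for i in range(3)]
print("table z",np.median(P[255:265,150:170,2]))
st=box(175,140,298,256)&(P[...,2]>50)&(P[...,2]<120); print("cabinet");rect(st,62)
am=box(178,148,255,228)&(H>4)&(H<18)&(S>90)&(P[...,2]>55); print("hatch");rect(am,70)
b=box(190,165,245,215)&(V<70);print("bar");rect(b,99)
print("bar z",np.percentile(P[b][:,2],[10,50,90]))
l=box(218,222,240,246)&(V<80);print("latch");rect(l,100); print(np.percentile(P[l][:,2],[10,50,90]))
t=box(250,165,285,210)&(S>150)&(H>5)&(H<20);print("tab");rect(t&(P[...,2]<99),91);f=t&(P[...,2]>100);print("fin");rect(f,112)
tw=box(322,180,345,245)&(V<90);print("tweez");rect(tw,5)
pen=box(318,262,375,285)&(V<90);print("pen");rect(pen,5)
sy=box(393,192,412,241)&((S<70)|((H>90)&(H<125)));print("syr");rect(sy,9)
for n,(u,v) in dict(eraser=(317,159),pink=(138,185),teal=(292,245),wd=(283,268),front=(300,300),rclamp=(400,266)).items(): print(n,ray(u,v,0,K,W).round(),P[v,u].round())
```

```text
table z 1.1983658974005493
cabinet
9588 mean [554.2 110.4] ctr [563.  101.1] size [302.8 315.9] ang 5.53
hatch
4131 mean [569.3 155.7] ctr [584.6 161.2] size [219.7 192.7] ang 5.07
bar
151 mean [566.8 152.4] ctr [565.8 151.6] size [81.4 16.2] ang 5.16
bar z [ 74.23502882  97.73817864 101.57845936]
latch
131 mean [442.9 111.5] ctr [444.5 110.8] size [42.9 29.5] ang 0.32
[ 76.4508401  103.08586569 107.55415561]
tab
439 mean [557.2   1.9] ctr [560.6   2.3] size [63.1 60.4] ang 4.03
fin
62 mean [581.2   3.3] ctr [569.5  -0.7] size [38.7 39.1] ang 7.92
tweez
65 mean [ 498.8 -188.7] ctr [ 509.9 -186.1] size [146.2  16.5] ang 12.28
pen
146 mean [ 332.8 -216.4] ctr [ 332.8 -217.3] size [  9.5 136.8] ang 11.08
syr
184 mean [ 484.3 -384.6] ctr [ 493.3 -384. ] size [118.1  15.9] ang 2.97
eraser [ 674. -143.    0.] [ 671. -141.   12.]
pink [598. 395.   0.] [594. 390.  17.]
teal [417. -63.   0.] [416. -62.  15.]
wd [350. -36.   0.] [351. -35.  18.]
front [260. -84.   0.] [260. -83.   2.]
rclamp [ 354. -375.    0.] [ 356. -358.   49.]
```

>>> drive_tool(
  deltas="0.28 0.28 0 0.03;0.28 0.28 0 0.039;0.28 0.28 0 0.039;0.28 0.28 0 0.039;0.28 0.28 0 0.039;0.28 0.28 0 0.039;0.28 0.28 0 0.039;0.28 0.28 0 0.039;0.28 0.28 0 0.039;0 0 0 0.039",
  gripper=0,
)

```text
t: 0.93
eef_pos: [494.2, -321.1, 231.4]
tcp_rot: [3.141, -0.001, 1.599]
ft_force: [-0.7, 0.4, 1.2]
opening: 0.997
grip_force: 0.0
```

>>> drive_tool(
  deltas="-0.04 0.36 0 0.039;-0.04 0.36 0 0.039;-0.04 0.36 0 0.039;-0.04 0.36 0 0.039;-0.04 0.36 0 0.039;-0.04 0.36 0 0.039;-0.04 0.36 0 0.039;-0.04 0.36 0 0.039;-0.04 0.36 0 0.039;-0.04 0.36 0 0.039",
)

```text
t: 1.77
eef_pos: [450.1, 36.0, 231.6]
tcp_rot: [3.142, -0.0, 2.82]
ft_force: [0.2, 0.0, 0.9]
opening: 1.001
grip_force: 0.0
```

>>> drive_tool(
  deltas="-0.04 0.36 0 0.039;-0.04 0.36 0 0.039;0 0 0 0.039;0 0 0 0;0 0 0 0",
)

```text
t: 2.18
eef_pos: [442.6, 106.4, 231.5]
tcp_rot: [-3.142, -0.0, -3.105]
ft_force: [-0.4, 0.1, 0.6]
opening: 0.999
grip_force: 0.0
```

Run:
```python
from h import *
s=env.state(); print(s["eef_pos"].round(1),s["tcp_rot"].round(3),s["joints"].round(2),s["t"])
im,d,K,W=look("wrist","w1.png"); np.savez("w1.npz",im=im,d=d,K=K,W=W); print(K.round(),W.round(2))
```

```text
[442.6 106.4 231.5] [-3.142 -0.    -3.105] [ 0.09  0.25  1.96 -0.    0.94 -1.52] 2.1833
[[313.   0. 258.]
 [  0. 313. 194.]
 [  0.   0.   1.]] [[-4.0000e-02  9.7000e-01  2.5000e-01  3.7222e+02]
 [ 1.0000e+00  4.0000e-02  1.0000e-02  1.0409e+02]
 [ 0.0000e+00  2.5000e-01 -9.7000e-01  3.8434e+02]
 [ 0.0000e+00  0.0000e+00  0.0000e+00  1.0000e+00]]
```

View pics/w1.png

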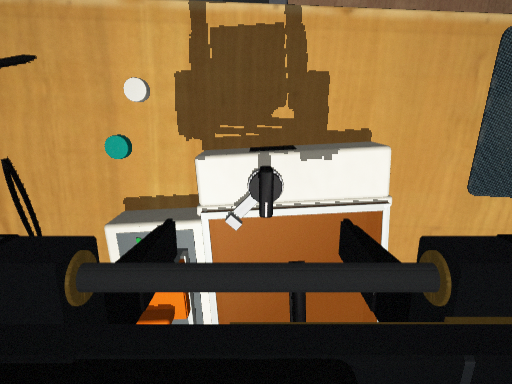

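```bash
cat >> h.py <<'E'
def rect(p,t=""):
    r=cv2.minAreaRect(p[:,:2].astype(np.float32)); (w,h),a=r[1],r[2]
    if w<h: w,h,a=h,w,a+90
    print(t,len(p),"mean",p.mean(0).round(1),"ctr",np.round(r[0],1),"size",np.round((w,h),1),"long-axis deg",round((a+90)%180-90,2))
    return r
E
python3 - <<'E'
from h import *
z=np.load("w1.npz"); im,d,K,W=[z[k] for k in("im","d","K","W")]
P=cloud(d,K,W)
m=np.zeros(d.shape,bool); m[140:225,220:310]=1
m&=(P[...,2]>95)&(P[...,2]<112); rect(P[m],"latch")
hsv=cv2.cvtColor(im,cv2.COLOR_RGB2HSV)
# hatch edges at z=70 : amber
a=(hsv[...,0]<16)&(hsv[...,1]>120)&(abs(P[...,2]-70)<5)
v,u=np.nonzero(a[:, 200:400]); print(P[a].min(0),P[a].max(0))
row=[(r,np.nonzero(a[r,200:400])[0][[0,-1]]+200) for r in(213,218,225)]
for r,(l,h) in row: print(ray(l,r,70,K,W).round(1),ray(h,r,70,K,W).round(1))
for uv in((197,155),(388,144),(199,208),(388,202)): print(uv,ray(*uv,62,K,W).round(1),P[uv[1]+3,uv[0]+(3 if uv[0]<300 else -3)].round(1))
E
```

```text
latch 680 mean [443.1 114.5 104. ] ctr [444.8 114.9] size [46.2 13. ] long-axis deg 2.14
[458.68382566  35.34205935  65.05032348] [612.00513755 250.92611874  74.915944  ]
[471.4 191.8  70. ] [469.7 238.2  70. ]
[480.7  92.   70. ] [475.2 238.9  70. ]
[489.8  57.1  70. ] [483. 240.  70.]
(197, 155) [416.8  43.6  62. ] [420.1  46.3  59.9]
(388, 144) [398.2 238.7  62. ] [401.5 236.7  60.3]
(199, 208) [473.8  45.2  62. ] [475.8  49.1  66. ]
(388, 202) [459.6 247.4  62. ] [460.6 240.9  70.5]
```

>>> drive_tool(
  deltas="0.02 0.08 -0.34 0;0 0 -0.34 0;0 0 -0.34 0;0 0 -0.33 0;0 0 0 0;0 0 0 0",
  gripper=0,
)

```text
t: 2.73
eef_pos: [444.4, 113.4, 96.1]
tcp_rot: [-3.141, -0.003, -3.106]
ft_force: [0.3, 0.5, 0.1]
opening: 0.999
grip_force: 0.0
```

>>> drive_tool(
  deltas="0 0 0 0;0 0 0 0;0 0 0 0;0 0 0 0;0 0 0 0;0 0 0 0;0 0 0 0;0 0 0 0",
  gripper=1,
)

```text
t: 3.4
eef_pos: [444.7, 114.4, 96.8]
tcp_rot: [3.141, 0.0, -3.102]
ft_force: [-0.4, 0.6, 0.5]
opening: 0.494
grip_force: 0.0
```

>>> drive_tool(
  deltas="0 0 0 0;0 0 0 0;0 0 0 0;0 0 0 0;0 0 0 0;0 0 0 0;0 0 0 0;0 0 0 0;0 0 0 0;0 0 0 0",
)

```text
t: 4.23
eef_pos: [444.6, 114.3, 96.6]
tcp_rot: [3.142, -0.0, -3.102]
ft_force: [-0.4, -0.7, -0.8]
opening: 0.141
grip_force: 30.0
```

>>> drive_tool(
  deltas="0 0 0 -0.035;0 0 0 -0.035;0 0 0 -0.035;0 0 0 -0.035;0 0 0 -0.035;0 0 0 -0.035;0 0 0 -0.035;0 0 0 -0.035;0 0 0 -0.035;0 0 0 -0.035",
)

```text
t: 5.07
eef_pos: [445.0, 114.8, 96.6]
tcp_rot: [3.141, -0.0, 2.077]
ft_force: [2.3, 4.2, -3.1]
opening: 0.132
grip_force: 30.0
```

>>> drive_tool(
  deltas="0 0 0 -0.035;0 0 0 -0.035;0 0 0 -0.035;0 0 0 -0.035;0 0 0 0;0 0 0 0;0 0 0 0",
)

```text
t: 5.65
eef_pos: [445.2, 114.8, 96.6]
tcp_rot: [3.14, -0.0, 1.643]
ft_force: [2.0, 4.5, -3.4]
opening: 0.138
grip_force: 30.1
```

>>> drive_tool(
  deltas="0 0 0 0;0 0 0 0;0 0 0 0;0 0 0 0;0 0 0.2 0;0 0 0.3 0;0 0 0.3 0.03;0.15 0 0.2 0.039;0.2 0 0 0.039;0.2 0 0 0.039",
  gripper=0,
)

```text
t: 6.48
eef_pos: [500.6, 114.4, 198.4]
tcp_rot: [3.139, 0.001, 2.11]
ft_force: [-0.1, -0.4, 0.1]
opening: 0.78
grip_force: 0.0
```

>>> drive_tool(
  deltas="0 0.1 0 0.039;0 0.1 0 0.039;0 0.06 0 0.039;0 0 0 0.039;0 0 0 0.039;0 0 0 0.039;0 0 0 0.039;0 0 0 0.039;0 0 0 0.04;0 0 0 0",
)

```text
t: 7.32
eef_pos: [499.6, 140.2, 196.6]
tcp_rot: [3.142, -0.0, -3.068]
ft_force: [0.6, 0.3, 0.1]
opening: 0.999
grip_force: 0.0
```

Run:
```python
from h import *
s=env.state(); print(s["eef_pos"].round(1),s["tcp_rot"].round(3),s["joints"].round(2),s["t"])
im,d,K,W=look("wrist","w2.png"); np.savez("w2.npz",im=im,d=d,K=K,W=W)
P=cloud(d,K,W); print(W[:3,3])
m=(P[...,2]>95)&(P[...,2]<108)&(P[...,1]>60)
n,l,st,c=cv2.connectedComponentsWithStats(m.astype(np.uint8))
for i in range(1,n):
    if st[i,4]>100: print(st[i]); rect(P[l==i])
```

```text
[499.6 140.2 196.6] [ 3.142 -0.    -3.068] [ 0.15  0.38  1.86  0.    0.9  -1.5 ] 7.3167
[429.36456855 135.34553097 349.41068669]
[200 123  59  18 995]
 995 mean [444.7 114.7 104.2] ctr [445.1 114.4] size [45.4 13. ] long-axis deg -85.09
[262 236  14  27 341]
 341 mean [543.7 153.8  97.7] ctr [544.4 153.7] size [24.9 11.5] long-axis deg 4.9
[263 292  13  21 258]
 258 mean [594.8 158.3  97.8] ctr [595.4 158.4] size [22.1 11.1] long-axis deg 4.47
```

View pics/w2.png

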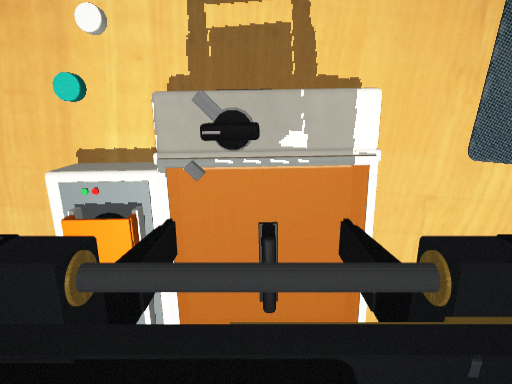

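>>> drive_tool(
  deltas="0.35 0.08 0 0.004;0.35 0.08 0 0;0 0 -0.35 0;0 0 -0.35 0;0 0 -0.34 0;0 0 0 0",
  gripper=0,
)

```text
t: 7.87
eef_pos: [568.7, 156.1, 88.3]
tcp_rot: [-3.141, -0.004, -3.067]
ft_force: [-0.2, 0.2, 0.4]
opening: 1.001
grip_force: 0.0
```

>>> drive_tool(
  deltas="0 0 0 0;0 0 0 0;0 0 0 0;0 0 0 0;0 0 0 0;0 0 0 0;0 0 0 0;0 0 0 0;0 0 0 0;0 0 0 0",
  gripper=1,
)

```text
t: 8.7
eef_pos: [569.7, 156.3, 92.7]
tcp_rot: [3.142, -0.0, -3.062]
ft_force: [-0.3, -0.6, -0.2]
opening: 0.359
grip_force: 0.0
```

>>> drive_tool(
  deltas="0 0 0 0;0 0 0 0;0 0 0 0;0 0 0 0;0 0 0 0;0 0 0 0;0 0 0 0;0 0 0 0",
)

```text
t: 9.37
eef_pos: [569.7, 156.3, 92.6]
tcp_rot: [3.142, -0.0, -3.061]
ft_force: [-0.9, -0.5, -0.5]
opening: 0.124
grip_force: 30.0
```

>>> drive_tool(
  deltas="-0.018 0.207 0 0;-0.018 0.207 0 0;-0.018 0.207 0 0;-0.018 0.207 0 0;-0.018 0.207 0 0;-0.018 0.207 0 0;-0.018 0.207 0 0;-0.018 0.207 0 0;-0.018 0.207 0 0;-0.018 0.207 0 0",
)

```text
t: 10.2
eef_pos: [551.0, 363.0, 92.6]
tcp_rot: [-3.139, -0.002, -3.061]
ft_force: [7.8, -61.8, 10.0]
opening: 0.179
grip_force: 30.3
```

>>> drive_tool(
  deltas="0 0 0 0;0 0 0 0;0 0 0 0",
)

```text
t: 10.45
eef_pos: [551.4, 360.1, 92.6]
tcp_rot: [-3.136, -0.003, -3.061]
ft_force: [-0.7, -21.7, 6.2]
opening: 0.126
grip_force: 30.0
```

>>> drive_tool(
  deltas="0 -0.02 0 0;0 0 0 0;0 0 0 0;0 0 0 0;0 0 0.3 0;0 0 0.4 0;0 0 0.4 0;0 0 0.3 0;-0.1 -0.38 0 0;-0.1 -0.38 0 0",
  gripper=0,
)

```text
t: 11.28
eef_pos: [531.7, 286.2, 234.3]
tcp_rot: [3.14, 0.004, -3.059]
ft_force: [0.7, -0.4, -0.1]
opening: 0.764
grip_force: 0.0
```

>>> drive_tool(
  deltas="-0.1 -0.38 0 0;-0.1 -0.38 0 0;-0.1 -0.38 0 0;0 0 0 0;0 0 0 0",
)

```text
t: 11.7
eef_pos: [501.6, 170.3, 233.2]
tcp_rot: [3.141, 0.001, -3.064]
ft_force: [0.7, 0.4, 0.6]
opening: 0.998
grip_force: 0.0
```

Run:
```python
from h import *
s=env.state(); print(s["eef_pos"].round(1),s["tcp_rot"].round(3),s["joints"].round(2),s["t"])
im,d,K,W=look("wrist","w3.png"); np.savez("w3.npz",im=im,d=d,K=K,W=W)
P=cloud(d,K,W)
m=(abs(P[...,2]-24)<5); m=cv2.morphologyEx(m.astype(np.uint8),cv2.MORPH_OPEN,np.ones((3,3)))
n,l,st,c=cv2.connectedComponentsWithStats(m)
i=1+st[1:,4].argmax(); print(st[i]); rect(P[l==i],"floor")
im,d,K,W=look("top","top3.png"); P=cloud(d,K,W)
m=(abs(P[...,2]-24)<7).astype(np.uint8); m[:140]=0;m[260:]=0;m[:,:170]=0;m[:,270:]=0
n,l,st,c=cv2.connectedComponentsWithStats(m); i=1+st[1:,4].argmax(); rect(P[l==i],"floor top")
```

```text
[501.6 170.3 233.2] [ 3.141e+00  1.000e-03 -3.064e+00] [ 0.2   0.35  1.79  0.    1.   -1.45] 11.7
[  157   153   162   110 15634]
floor 15634 mean [546.1 155.4  23.5] ctr [548.9 152.6] size [186.3 139.3] long-axis deg -84.84
floor top 1522 mean [590.5 106.8  25.1] ctr [575.  119.3] size [189.8 111.6] long-axis deg 5.11
```

View pics/w3.png

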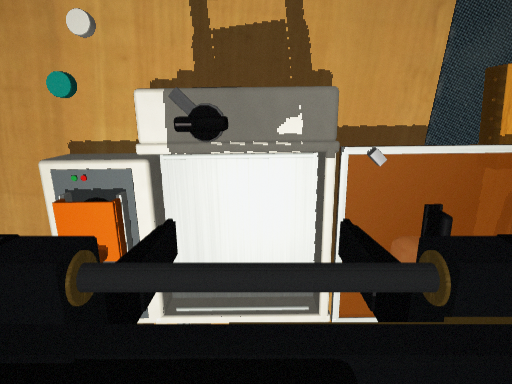

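>>> drive_tool(
  deltas="-0.06 -0.36 0 0.01;-0.06 -0.36 0 0.01;-0.06 -0.36 0 0.01;-0.06 -0.36 0 0.01;-0.06 -0.36 0 0;-0.06 -0.36 0 0;-0.06 -0.36 0 0;-0.06 -0.36 0 0;-0.06 -0.36 0 0;-0.06 -0.36 0 0",
)

```text
t: 12.63
eef_pos: [442.2, -189.6, 232.6]
tcp_rot: [3.142, 0.0, -2.934]
ft_force: [0.4, -0.3, 0.2]
opening: 1.001
grip_force: 0.0
```

>>> drive_tool(
  deltas="0 0 0 0;0 0 0 0;0 0 0 0",
)

```text
t: 12.88
eef_pos: [442.2, -187.8, 232.4]
tcp_rot: [3.141, -0.0, -2.935]
ft_force: [0.1, 0.5, 0.1]
opening: 1.001
grip_force: 0.0
```

```bash
cat > tw.py <<'E'
from h import *
import sys
s=env.state(); print(s["eef_pos"].round(1),s["tcp_rot"].round(3),s["joints"].round(2),s["t"])
im,d,K,W=look("wrist",sys.argv[1]+".png"); np.savez(sys.argv[1]+".npz",im=im,d=d,K=K,W=W)
P=cloud(d,K,W); V=im.max(-1)
m=((V<75)&(P[...,2]<25)&(P[...,2]>-10)).astype(np.uint8); m[225:]=0
m=cv2.morphologyEx(m,cv2.MORPH_CLOSE,np.ones((7,7)))
n,l,st,c=cv2.connectedComponentsWithStats(m)
for i in range(1,n):
    if st[i,4]>150:
        v,u=np.nonzero(l==i); print(st[i]); rect(np.array([ray(a,b,5,K,W) for a,b in zip(u,v)]))
E
python3 tw.py w4
```

```text
[ 442.2 -187.8  232.4] [ 3.141 -0.    -2.935] [-0.54  0.29  1.9   0.    0.96 -2.32] 12.8833
[ 191   71  122    9 1028]
 1028 mean [ 334.1 -217.3    5. ] ctr [ 334.  -216.7] size [138.3   8.6] long-axis deg -78.14
```

View pics/w4.png

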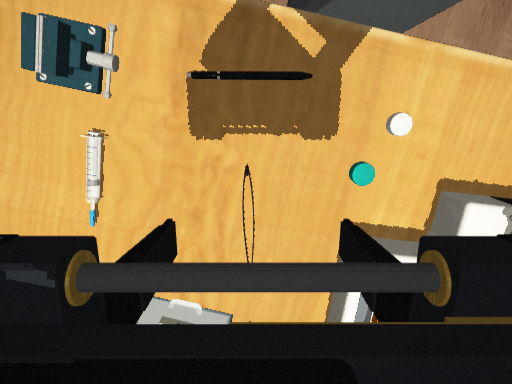

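Run:
```python
from h import *
z=np.load("w4.npz"); im,d,K,W=[z[k] for k in("im","d","K","W")]
V=im.max(-1).astype(int)
pts=[]
for v in range(160,263,4):
    u=np.nonzero(V[v,225:275]<95)[0]+225
    if len(u): p=ray((u[0]+u[-1])/2,v,5,K,W); pts.append([*p[:2],u[0],u[-1],v])
pts=np.array(pts); print(pts.round(1)[::3])
q=pts[1:]; a=np.polyfit(q[:,0],q[:,1],1); print("tip",pts[0,:2],"angle",np.degrees(np.arctan(a[0])), "y at 510",np.polyval(a,510),np.polyval(a,505))
# syringe
s=ray(95,165,9,K,W); print(s, ray(94,130,9,K,W),ray(93,224,6,K,W))
```

```text
[[ 440.5 -201.1  245.   248.   168. ]
 [ 455.1 -197.6  244.   250.   180. ]
 [ 470.1 -193.9  243.   252.   192. ]
 [ 489.2 -183.   253.   253.   208. ]
 [ 506.2 -186.   243.   253.   220. ]
 [ 522.2 -182.1  244.   253.   232. ]
 [ 538.4 -178.1  245.   253.   244. ]
 [ 555.1 -174.1  247.   252.   256. ]]
tip [ 440.50960882 -201.12181262] angle 12.56060389043497 y at 510 -184.32913224553604 -185.44315548054982
[ 473.79881892 -381.37885717    9.        ] [ 432.23104369 -385.77821751    9.        ] [ 551.82100205 -379.35685961    6.        ]
```

>>> drive_tool(
  deltas="0.34 0.01 0 0.008;0.33 0.01 -0.2 0;0 0 -0.4 0;0 0 -0.4 0;0 0 -0.4 0;0 0 -0.3 0;0 0 -0.2 0;0 0 -0.1 0;0 0 -0.07 0;0 0 -0.05 0",
  gripper=0,
)

```text
t: 13.77
eef_pos: [509.3, -185.9, 20.7]
tcp_rot: [-3.141, 0.0, -2.909]
ft_force: [0.8, -0.6, 0.4]
opening: 1.002
grip_force: 0.0
```

>>> drive_tool(
  deltas="0 0 0 0;0 0 0 0;0 0 0 0;0 0 0 0;0 0 0 0;0 0 0 0;0 0 0 0;0 0 0 0;0 0 0 0;0 0 0 0",
  gripper=1,
)

```text
t: 14.6
eef_pos: [508.7, -186.7, 20.7]
tcp_rot: [3.141, 0.0, -2.911]
ft_force: [-0.4, 0.5, -0.4]
opening: 0.356
grip_force: 0.0
```

>>> drive_tool(
  deltas="0 0 0 0;0 0 0 0;0 0 0 0;0 0 0 0;0 0 0 0;0 0 0 0;0 0 0 0;0 0 0 0;0 0 0 0;0 0 0 0",
)

```text
t: 15.43
eef_pos: [508.7, -186.7, 20.7]
tcp_rot: [3.142, 0.0, -2.911]
ft_force: [-0.3, 0.1, -1.1]
opening: 0.141
grip_force: 30.0
```

>>> drive_tool(
  deltas="0 0 0.1 0;0 0 0.2 0;0 0 0.3 0;0 0 0.4 0;0 0 0.3 0;0 0 0 0;0 0 0 0",
)

```text
t: 16.02
eef_pos: [509.1, -186.8, 152.7]
tcp_rot: [-3.139, 0.003, -2.911]
ft_force: [0.4, -0.1, -1.4]
opening: 0.14
grip_force: 30.0
```

>>> drive_tool(
  deltas="0.06 0.37 0 -0.005;0.06 0.37 0 -0.005;0.06 0.37 0 -0.005;0.06 0.37 0 -0.005;0.06 0.37 0 -0.005;0.06 0.37 0 -0.005;0.06 0.37 0 -0.005;0.06 0.37 0 -0.005;0.06 0.37 0 -0.005;0.06 0.37 0 0",
)

```text
t: 16.85
eef_pos: [568.0, 185.2, 149.2]
tcp_rot: [-3.141, -0.002, -3.053]
ft_force: [1.2, -0.9, -0.5]
opening: 0.141
grip_force: 30.0
```

>>> drive_tool(
  deltas="0 0 0 0;0 0 0 0;0 0 0 0",
)

```text
t: 17.1
eef_pos: [568.0, 183.1, 149.4]
tcp_rot: [-3.141, -0.002, -3.051]
ft_force: [-0.0, -0.0, -1.4]
opening: 0.142
grip_force: 30.0
```

Run:
```python
from h import *
look("wrist","w5.png"); look("scene","s5.png")
a=cv2.imread("pics/w5.png");b=cv2.imread("pics/s5.png")
cv2.imwrite("pics/c5.png",cv2.hconcat([a[100:350,50:450],cv2.resize(b[150:300,120:320],(400,300))[:250]]))
```

```text
(no output)
```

View pics/c5.png

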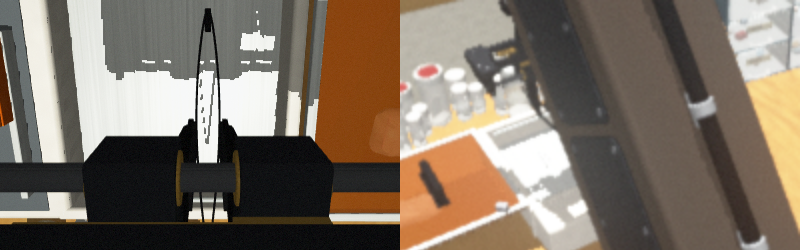

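>>> drive_tool(
  deltas="0.04 0 -0.2 0;0 0 -0.3 0;0 0 -0.2 0;0 0 -0.15 0;0 0 -0.08 0;0 0 -0.05 0;0 0 -0.04 0;0 0 0 0;0 0 0 0",
)

```text
t: 17.95
eef_pos: [573.0, 183.2, 49.3]
tcp_rot: [3.141, 0.001, -3.052]
ft_force: [0.4, 0.3, -0.1]
opening: 0.142
grip_force: 30.0
```

>>> drive_tool(
  deltas="0 0 0 0;0 0 0 0;0 0 0 0;0 0 0 0;0 0 0 0;0 0 0 0;0 0 0.05 0;0 0 0.2 0;0 0 0.4 0;0 0 0.4 0",
  gripper=0.6,
)

```text
t: 18.78
eef_pos: [572.0, 183.2, 154.2]
tcp_rot: [-3.141, -0.003, -3.052]
ft_force: [0.9, 0.1, 0.1]
opening: 0.401
grip_force: 0.0
```

>>> drive_tool(
  deltas="-0.1 -0.38 0.4 0;-0.1 -0.4 0.36 0;-0.1 -0.4 0 0;-0.1 -0.4 0 0;-0.1 -0.4 0 0;-0.1 -0.4 0 0;-0.1 -0.4 0 0;-0.1 -0.4 0 0;-0.1 -0.4 0 0;-0.08 -0.4 0 0",
  gripper=0,
)

```text
t: 19.62
eef_pos: [478.5, -197.1, 211.4]
tcp_rot: [-3.141, 0.0, -3.052]
ft_force: [1.0, 0.1, 0.4]
opening: 0.988
grip_force: 0.0
```

>>> drive_tool(
  deltas="0 -0.35 0 0;0 -0.35 0 0;0 -0.35 0 0;0 -0.35 0 0;0 -0.35 0 0;0 0 0 0;0 0 0 0;0 0 0 0",
  gripper=0,
)

```text
t: 20.28
eef_pos: [479.3, -369.9, 210.7]
tcp_rot: [3.141, -0.0, -3.052]
ft_force: [0.3, 0.4, 0.7]
opening: 0.998
grip_force: 0.0
```

Run:
```python
from h import *
s=env.state(); print(s["eef_pos"].round(1),s["tcp_rot"].round(3),s["joints"].round(2),s["t"])
im,d,K,W=look("wrist","w6.png"); np.savez("w6.npz",im=im,d=d,K=K,W=W)
P=cloud(d,K,W)
b,_,_,_=look("top","t6.png")
cv2.imwrite("pics/c6.png",cv2.hconcat([cv2.resize(im[40:330],(410,233)),cv2.resize(b[130:300,170:455],(390,233))])[:,:,::-1])
m=((P[...,2]>6)&(P[...,2]<40)).astype(np.uint8); m[225:]=0
n,l,st,c=cv2.connectedComponentsWithStats(m)
for i in range(1,n):
    if st[i,4]>150: print(st[i]); rect(P[l==i])
```

```text
[ 479.3 -369.9  210.7] [ 3.141 -0.    -3.052] [-0.77  0.48  1.63  0.    1.03 -2.43] 20.2833
[ 187   15   95   81 2048]
 2048 mean [ 366.  -415.2   15.3] ctr [ 354.7 -405.6] size [97.8 72.1] long-axis deg 89.38
[272  14  12  35 185]
 185 mean [ 332.8 -362.6   38.2] ctr [ 333.1 -362.7] size [29.4  8.6] long-axis deg -0.54
[344  43 136  22 931]
 931 mean [ 334.6 -218.7    8.2] ctr [ 334.6 -219.2] size [141.8   8.8] long-axis deg -78.65
[ 241   96   24  107 1284]
 1284 mean [ 440.3 -378.4   13.7] ctr [ 452.  -377.3] size [119.5  24.6] long-axis deg 4.79
```

View pics/c6.png

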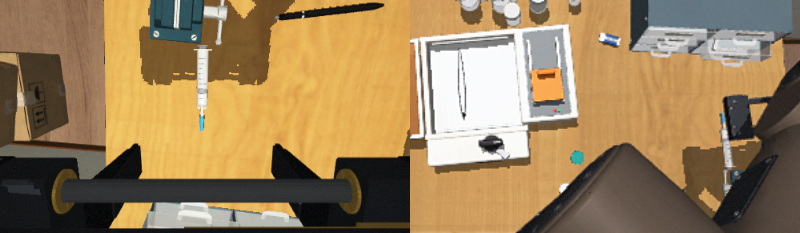

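>>> drive_tool(
  deltas="-0.24 -0.08 0 0;0 0 -0.2 0;0 0 -0.4 0;0 0 -0.4 0;0 0 -0.4 0;0 0 -0.2 0;0 0 -0.15 0;0 0 -0.08 0;0 0 -0.05 0;0 0 -0.02 0",
  gripper=0,
)

```text
t: 21.22
eef_pos: [456.0, -377.9, 20.9]
tcp_rot: [-3.142, 0.0, -3.051]
ft_force: [0.2, -0.2, 0.0]
opening: 0.998
grip_force: 0.0
```

>>> drive_tool(
  deltas="0 0 0 0;0 0 0 0;0 0 0 0;0 0 0 0;0 0 0 0;0 0 0 0;0 0 0 0;0 0 0 0;0 0 0 0;0 0 0 0",
  gripper=1,
)

```text
t: 22.05
eef_pos: [455.6, -378.3, 20.8]
tcp_rot: [3.141, -0.0, -3.052]
ft_force: [-0.5, 0.3, -0.1]
opening: 0.355
grip_force: 0.0
```

>>> drive_tool(
  deltas="0 0 0 0;0 0 0 0;0 0 0 0;0 0 0 0;0 0 0 0;0 0 0 0;0 0 0 0;0 0 0 0;0 0 0 0;0 0 0 0",
)

```text
t: 22.88
eef_pos: [455.6, -378.3, 20.8]
tcp_rot: [3.141, 0.0, -3.052]
ft_force: [0.2, 0.3, -0.4]
opening: 0.163
grip_force: 30.0
```

>>> drive_tool(
  deltas="0 0 0.1 0;0 0 0.2 0;0 0 0.3 0;0 0 0.4 0;0 0 0.3 0;0 0 0 0;0 0 0 0",
)

```text
t: 23.47
eef_pos: [456.0, -378.7, 153.1]
tcp_rot: [-3.139, 0.003, -3.052]
ft_force: [0.3, 0.6, -1.3]
opening: 0.165
grip_force: 30.0
```

>>> drive_tool(
  deltas="0.09 0.39 0 0;0.09 0.39 0 0;0.09 0.39 0 0;0.09 0.39 0 0;0.09 0.39 0 0;0.09 0.39 0 0;0.09 0.39 0 0;0.09 0.39 0 0;0.09 0.39 0 0;0.09 0.39 0 0",
)

```text
t: 24.3
eef_pos: [545.1, 13.7, 149.8]
tcp_rot: [3.141, -0.002, -3.052]
ft_force: [0.8, -1.0, -0.3]
opening: 0.166
grip_force: 30.0
```

>>> drive_tool(
  deltas="0.1 0.39 0 0;0.1 0.39 0 0;0.1 0.35 0 0;0 0 0 0;0 0 0 0;0 0 0 0",
)

```text
t: 24.8
eef_pos: [574.9, 124.4, 149.8]
tcp_rot: [-3.141, -0.002, -3.051]
ft_force: [-0.5, -0.4, 0.2]
opening: 0.166
grip_force: 30.0
```

Run:
```python
from h import *
s=env.state(); print(s["eef_pos"].round(1),s["tcp_rot"].round(3),s["joints"].round(2),s["t"],s["opening"],s["grip_force"])
a=look("wrist","w7.png")[0]
b=look("scene","s7.png")[0]
cv2.imwrite("pics/c7.png",cv2.hconcat([a[40:340,50:450],cv2.resize(b[150:300,120:320],(400,300))])[:,:,::-1])
```

```text
[574.9 124.4 149.8] [-3.141e+00 -2.000e-03 -3.051e+00] [ 0.1   0.53  1.74 -0.    0.87 -1.56] 24.8 0.16583182341229655 29.956687171943486
```

View pics/c7.png

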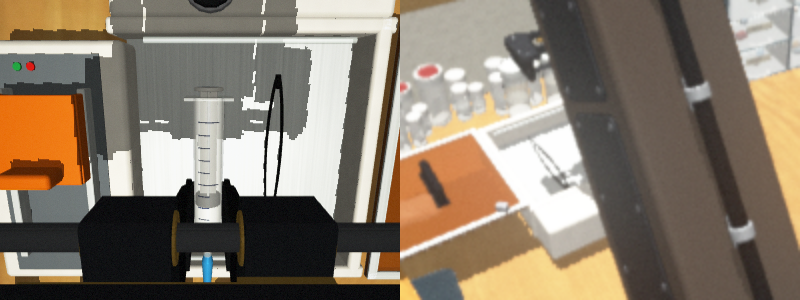

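>>> drive_tool(
  deltas="0 0.04 -0.2 0;0 0 -0.3 0;0 0 -0.2 0;0 0 -0.15 0;0 0 -0.08 0;0 0 -0.05 0;0 0 -0.04 0;0 0 0 0;0 0 0 0",
)

```text
t: 25.65
eef_pos: [575.9, 128.5, 49.4]
tcp_rot: [3.141, 0.001, -3.052]
ft_force: [0.1, 0.1, 1.0]
opening: 0.161
grip_force: 30.0
```

>>> drive_tool(
  deltas="0 0 0 0;0 0 0 0;0 0 0 0;0 0 0 0;0 0 0 0;0 0 0 0;0 0 0.05 0;0 0 0.2 0;0 0 0.4 0;0 0 0.4 0",
  gripper=0.6,
)

```text
t: 26.48
eef_pos: [574.9, 128.6, 154.4]
tcp_rot: [3.142, -0.003, -3.052]
ft_force: [0.4, 0.5, 0.7]
opening: 0.403
grip_force: 0.0
```

>>> drive_tool(
  deltas="-0.1 0.35 0.25 0;-0.1 0.35 0.25 0;-0.1 0.35 0.25 0;-0.1 0.35 0 0;-0.1 0.35 0 0;-0.1 0.3 0 0;-0.1 0.2 0 0;0 0 0 0;0 0 0 0;0 0 0 0",
  gripper=0,
)

```text
t: 27.32
eef_pos: [507.4, 347.3, 224.7]
tcp_rot: [-3.141, 0.0, -3.052]
ft_force: [-0.1, -0.0, -0.0]
opening: 0.992
grip_force: 0.0
```

Run:
```python
from h import *
s=env.state(); print(s["eef_pos"].round(1),s["tcp_rot"].round(3),s["joints"].round(2),s["t"])
im,d,K,W=look("wrist","w8.png"); P=cloud(d,K,W)
m=(P[...,2]>93)&(P[...,2]<103)&(P[...,1]>300)&(P[...,1]<400)
n,l,st,c=cv2.connectedComponentsWithStats(m.astype(np.uint8))
for i in range(1,n):
    if st[i,4]>60: print(st[i]); rect(P[l==i])
b=look("top","t8.png")[0]
cv2.imwrite("pics/c8.png",cv2.hconcat([a if False else im[40:340,0:400],cv2.resize(b[130:280,120:320],(400,300))])[:,:,::-1])
```

```text
[507.4 347.3 224.7] [-3.141  0.    -3.052] [ 0.49  0.48  1.59 -0.    1.07 -1.17] 27.3167
[261 198  12  65 770]
 770 mean [544.8 359.8  97.8] ctr [546.4 359.9] size [66.2 10.9] long-axis deg 5.84
```

View pics/c8.png

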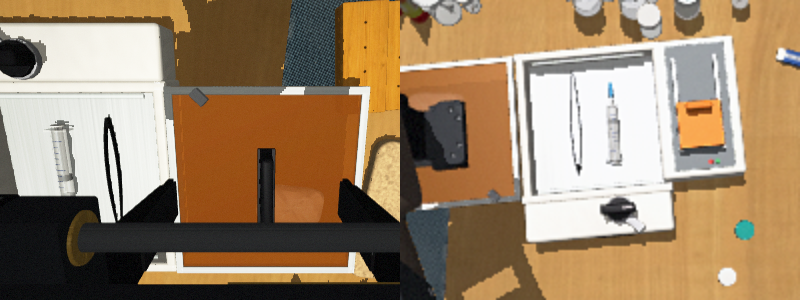

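>>> drive_tool(
  deltas="0.3 0.07 0 0;0.14 0.06 -0.1 0;0 0 -0.4 0;0 0 -0.4 0;0 0 -0.25 0;0 0 -0.12 0;0 0 -0.05 0;0 0 0 0",
  gripper=0,
)

```text
t: 28.08
eef_pos: [551.8, 360.2, 92.4]
tcp_rot: [-3.141, -0.0, -3.053]
ft_force: [0.3, 0.5, 0.4]
opening: 1.004
grip_force: 0.0
```

>>> drive_tool(
  deltas="0 0 0 0;0 0 0 0;0 0 0 0;0 0 0 0;0 0 0 0;0 0 0 0;0 0 0 0;0 0 0 0;0 0 0 0;0 0 0 0",
  gripper=1,
)

```text
t: 28.92
eef_pos: [551.3, 360.8, 92.5]
tcp_rot: [3.142, -0.0, -3.052]
ft_force: [-0.4, -0.2, 0.3]
opening: 0.36
grip_force: 0.0
```

>>> drive_tool(
  deltas="0 0 0 0;0 0 0 0;0 0 0 0;0 0 0 0;0 0 0 0;0 0 0 0;0 0 0 0;0 0 0 0",
)

```text
t: 29.58
eef_pos: [551.4, 359.9, 92.5]
tcp_rot: [-3.14, -0.001, -3.052]
ft_force: [0.9, -5.7, 0.8]
opening: 0.128
grip_force: 30.0
```

>>> drive_tool(
  deltas="0.018 -0.205 0 0;0.018 -0.205 0 0;0.018 -0.205 0 0;0.018 -0.205 0 0;0.018 -0.205 0 0;0.018 -0.205 0 0;0.018 -0.205 0 0;0.018 -0.205 0 0;0.018 -0.205 0 0;0.018 -0.205 0 0",
)

```text
t: 30.42
eef_pos: [569.7, 155.1, 92.5]
tcp_rot: [3.141, 0.001, -3.052]
ft_force: [1.6, 13.2, -2.6]
opening: 0.126
grip_force: 30.9
```

>>> drive_tool(
  deltas="0 -0.01 0 0;0 0 0 0;0 0 0 0;0 0 0 0",
)

```text
t: 30.75
eef_pos: [569.7, 155.6, 92.5]
tcp_rot: [3.14, 0.001, -3.052]
ft_force: [1.8, 6.8, -4.7]
opening: 0.123
grip_force: 30.0
```

>>> drive_tool(
  deltas="0 0 0 0;0 0 0 0;0 0 0 0;0 0 0 0;0 0 0.2 0;0 0 0.3 0;0 0 0.15 0;-0.2 -0.05 0 -0.035;-0.2 -0.05 0 -0.039;-0.2 -0.05 0 -0.039",
  gripper=0,
)

```text
t: 31.58
eef_pos: [508.5, 139.4, 157.8]
tcp_rot: [3.141, 0.001, 2.87]
ft_force: [0.0, -0.0, 0.7]
opening: 0.765
grip_force: 0.0
```

>>> drive_tool(
  deltas="-0.2 -0.05 0 -0.039;-0.2 -0.05 0 -0.039;-0.15 -0.1 0 -0.039;-0.1 -0.06 0 -0.039;0 0 0 -0.039;0 0 0 -0.039;0 0 0 -0.039;0 0 0 -0.039;0 0 0 -0.039;0 0 0 -0.036",
)

```text
t: 32.42
eef_pos: [444.3, 113.6, 157.7]
tcp_rot: [3.141, 0.0, 1.654]
ft_force: [0.9, 0.0, 0.3]
opening: 1.001
grip_force: 0.0
```

>>> drive_tool(
  deltas="0 0 0 0;0 0 0 0;0 0 0 0",
)

```text
t: 32.67
eef_pos: [444.3, 113.7, 157.6]
tcp_rot: [3.141, 0.0, 1.664]
ft_force: [-0.4, -0.1, 0.1]
opening: 1.001
grip_force: 0.0
```

>>> drive_tool(
  deltas="0.005 0.01 -0.3 0;0 0 -0.2 0;0 0 -0.08 0;0 0 -0.03 0;0 0 0 0;0 0 0 0",
  gripper=0,
)

```text
t: 33.17
eef_pos: [445.2, 114.8, 97.2]
tcp_rot: [3.141, 0.0, 1.661]
ft_force: [0.5, 0.7, -1.1]
opening: 0.997
grip_force: 0.0
```

>>> drive_tool(
  deltas="0 0 0 0;0 0 0 0;0 0 0 0;0 0 0 0;0 0 0 0;0 0 0 0;0 0 0 0;0 0 0 0;0 0 0 0;0 0 0 0",
  gripper=1,
)

```text
t: 34.0
eef_pos: [444.8, 114.7, 96.5]
tcp_rot: [3.142, 0.0, 1.66]
ft_force: [-0.1, -0.5, 0.3]
opening: 0.357
grip_force: 0.0
```

>>> drive_tool(
  deltas="0 0 0 0;0 0 0 0;0 0 0 0;0 0 0 0;0 0 0 0;0 0 0 0;0 0 0 0;0 0 0 0",
)

```text
t: 34.67
eef_pos: [445.2, 114.8, 96.6]
tcp_rot: [3.141, -0.0, 1.66]
ft_force: [4.2, 0.2, -1.7]
opening: 0.135
grip_force: 30.0
```

>>> drive_tool(
  deltas="0 0 0 0.034;0 0 0 0.034;0 0 0 0.034;0 0 0 0.034;0 0 0 0.034;0 0 0 0.034;0 0 0 0.034;0 0 0 0.034;0 0 0 0.034;0 0 0 0.034",
)

```text
t: 35.5
eef_pos: [444.8, 114.6, 96.6]
tcp_rot: [-3.141, 0.0, 2.734]
ft_force: [1.8, -2.8, -1.7]
opening: 0.136
grip_force: 30.0
```

>>> drive_tool(
  deltas="0 0 0 0.034;0 0 0 0.034;0 0 0 0.034;0 0 0 0.034;0 0 0 0.034;0 0 0 0;0 0 0 0;0 0 0 0",
)

```text
t: 36.17
eef_pos: [444.8, 114.4, 96.6]
tcp_rot: [-3.141, -0.0, -3.022]
ft_force: [2.7, -4.0, 0.2]
opening: 0.134
grip_force: 30.2
```

```bash
python3 -c "
from h import *
s=env.state();print(s['tcp_rot'],s['moment'],s['ft_force'])"
```

```text
[-3.14148769e+00 -2.57892976e-04 -3.02171183e+00] [-0.82582927 -0.57204425 -0.63000825] [ 2.66634008 -3.97196958  0.18715577]
```

>>> drive_tool(
  deltas="0 0 0 0;0 0 0 0;0 0 0 0;0 0 0 0;0 0 0.2 0;0 0 0.3 0;0 0 0.4 0;0 0 0.25 -0.039;0.2 -0.3 0 -0.039;0.2 -0.3 0 -0.039",
  gripper=0,
)

```text
t: 37.0
eef_pos: [485.3, 55.0, 213.6]
tcp_rot: [3.141, 0.004, 2.892]
ft_force: [1.1, -0.1, -0.7]
opening: 0.78
grip_force: 0.0
```

>>> drive_tool(
  deltas="0.1 -0.3 0 0;0 -0.2 0 0;0 0 0 0;0 0 0 0",
)

```text
t: 37.33
eef_pos: [494.6, 4.1, 211.4]
tcp_rot: [3.141, -0.001, 2.893]
ft_force: [0.7, 0.5, 0.2]
opening: 0.988
grip_force: 0.0
```

```bash
cat > v.py <<'E'
from h import *
import sys
s=env.state(); print(s["eef_pos"].round(1),s["tcp_rot"].round(3),s["joints"].round(2),s["t"])
im,d,K,W=look("wrist",sys.argv[1]+".png"); np.savez(sys.argv[1]+".npz",im=im,d=d,K=K,W=W); P=cloud(d,K,W)
hsv=cv2.cvtColor(im,cv2.COLOR_RGB2HSV); H,S=hsv[...,0],hsv[...,1]
o=(H>3)&(H<22)&(S>150)&(P[...,1]<60)&(P[...,1]>-60)
for lo,hi,t in((85,97,"plate"),(104,118,"fin")):
    m=o&(P[...,2]>lo)&(P[...,2]<hi)
    if m.sum()>20: rect(P[m],t)
m=(P[...,2]>97)&(P[...,2]<108)&(P[...,0]<480)&(P[...,0]>410)
if m.sum()>20: rect(P[m],"latch")
g=(H>40)&(H<90)&(S>100)&(P[...,1]<60)&(P[...,1]>-60)&(P[...,0]>470)&(P[...,0]<640)
n,l,st,c=cv2.connectedComponentsWithStats(g.astype(np.uint8))
for i in range(1,n):
    if st[i,4]>60: print(st[i]); rect(P[l==i],"green")
E
python3 v.py w9
```

```text
[494.6   4.1 211.4] [ 3.141e+00 -1.000e-03  2.893e+00] [-0.13  0.33  1.9   0.    0.91 -1.45] 37.3333
plate 2352 mean [547.2   4.6  90.4] ctr [560.6   2.9] size [64.  61.6] long-axis deg 5.61
fin 163 mean [585.6  -2.4 111.2] ctr [584.9   1.1] size [28.   8.9] long-axis deg -87.68
latch 1037 mean [444.3 113.3 103.8] ctr [445.  114.5] size [46.  13.6] long-axis deg 5.06
```

View pics/w9.png

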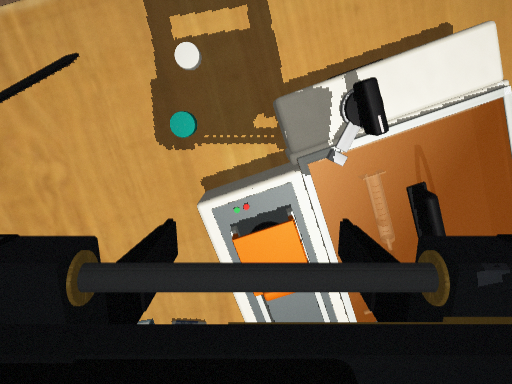

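>>> drive_tool(
  deltas="0.1 0 0 -0.039;0.1 0 0 -0.039;0.1 0 0 -0.039;0.1 0 0 -0.039;0.1 0 0 -0.039;0.1 0 0 -0.039;0.1 0 0 -0.039;0.1 0 0 -0.039;0.1 0 0 -0.039;0 0 0 -0.042",
  gripper=0,
)

```text
t: 38.22
eef_pos: [585.9, 6.2, 211.4]
tcp_rot: [3.141, -0.0, 1.663]
ft_force: [-0.3, -0.4, 0.4]
opening: 0.999
grip_force: 0.0
```

>>> drive_tool(
  deltas="0 0 -0.3 0;0 0 -0.4 0;0 0 -0.2 0;0 0 -0.08 0;0 0 -0.03 0;0 0 0 0;0 0 0 0",
)

```text
t: 38.8
eef_pos: [585.5, 5.1, 111.9]
tcp_rot: [3.14, 0.0, 1.668]
ft_force: [0.4, 0.1, -0.5]
opening: 0.999
grip_force: 0.0
```

>>> drive_tool(
  deltas="0 0 0 0;0 0 0 0;0 0 0 0;0 0 0 0;0 0 0 0;0 0 0 0;0 0 0 0;0 0 0 0;0 0 0 0;0 0 0 0",
  gripper=1,
)

```text
t: 39.63
eef_pos: [584.8, 4.7, 110.5]
tcp_rot: [3.142, -0.0, 1.667]
ft_force: [-0.4, -0.9, -0.2]
opening: 0.357
grip_force: 0.0
```

>>> drive_tool(
  deltas="0 0 0 0;0 0 0 0;0 0 0 0;0 0 0 0;0 0 0 0;0 0 0 0;0 0 0 0;0 0 0 0",
)

```text
t: 40.3
eef_pos: [584.8, 4.8, 110.6]
tcp_rot: [3.142, -0.0, 1.667]
ft_force: [1.2, 0.9, 0.1]
opening: 0.115
grip_force: 30.0
```

>>> drive_tool(
  deltas="0.095 0.008 0 0;0.095 0.008 0 0;0.095 0.008 0 0;0.095 0.008 0 0;0.095 0.008 0 0;0.095 0.008 0 0;0 0 0 0;0 0 0 0;0 0 0 0",
)

```text
t: 41.05
eef_pos: [638.9, 9.6, 110.2]
tcp_rot: [-3.132, -0.001, 1.668]
ft_force: [-20.5, 0.2, 10.1]
opening: 0.11
grip_force: 30.0
```

>>> drive_tool(
  deltas="0 0 0 0;0 0 0 0;0 0 0 0;0 0 0 0;0 0 0.2 0;0 0 0.3 0;-0.2 0 0.4 0;-0.3 0 0 0.039;-0.3 0 0 0.039;-0.4 0 0 0.039",
  gripper=0,
)

```text
t: 41.88
eef_pos: [523.6, 9.4, 198.3]
tcp_rot: [3.139, 0.002, 2.041]
ft_force: [-0.8, -0.2, -0.7]
opening: 0.755
grip_force: 0.0
```

>>> drive_tool(
  deltas="-0.2 0 0.1 0.039;0 0 0 0.039;0 0 0 0.039;0 0 0 0.039;0 0 0 0.039;0 0 0 0.039;0 0 0 0;0 0 0 0",
)

```text
t: 42.55
eef_pos: [503.6, 9.5, 207.9]
tcp_rot: [3.141, 0.001, 2.766]
ft_force: [-0.9, -1.0, 0.5]
opening: 0.997
grip_force: 0.0
```

```bash
python3 v.py w10
```

```text
[503.6   9.5 207.9] [3.141e+00 1.000e-03 2.766e+00] [-0.11  0.35  1.88  0.    0.91 -1.31] 42.55
plate 1771 mean [621.    7.1  90.6] ctr [615.    7.6] size [64.6 62. ] long-axis deg 5.21
fin 87 mean [632.2  21.  107.7] ctr [632.1  19.1] size [18.7  4.9] long-axis deg 77.12
latch 1109 mean [444.5 113.5 103.9] ctr [444.9 114.8] size [45.8 13.7] long-axis deg 5.3
[255 225  29  31 695]
green 695 mean [551.8   2.6  82.2] ctr [555.6   1.6] size [32.2 27.8] long-axis deg -18.65
```

View pics/w10.png

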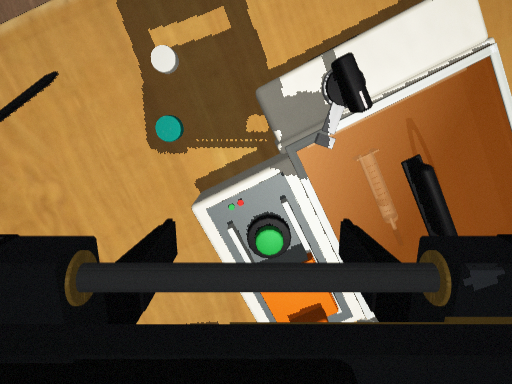

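Run:
```python
from h import *
z=np.load("w10.npz"); im,d,K,W=[z[k] for k in("im","d","K","W")]
P=cloud(d,K,W); hsv=cv2.cvtColor(im,cv2.COLOR_RGB2HSV)
g=(hsv[...,0]>40)&(hsv[...,0]<90)&(hsv[...,1]>100); g[:222]=0; g[262:]=0; g[:,:250]=0; g[:,290:]=0
q=P[g]; print(np.percentile(q[:,2],[5,25,50,75,95])); t=q[(q[:,2]>80.5)&(q[:,2]<85)]
print(t.min(0),t.max(0),np.median(t,0)); print(ray(269.5,240.5,82,K,W))
```

```text
[74.45810108 82.31456551 83.13335974 83.64297542 84.4249739 ]
[539.59834815 -11.28406348  80.52354375] [566.4062981   15.48034407  84.97487669] [552.2641313    2.46861094  83.2960978 ]
[552.56193747   3.010584    82.        ]
```

>>> drive_tool(
  deltas="0.25 -0.04 0 0;0.24 -0.03 0 0;0 0 0 0;0 0 0 0;0 0 0 0;0 0 0 0;0 0 0 0;0 0 0 0;0 0 0 0;0 0 0 0",
  gripper=1,
)

```text
t: 43.43
eef_pos: [552.1, 2.6, 208.0]
tcp_rot: [3.141, 0.0, 2.77]
ft_force: [0.2, -1.0, 0.8]
opening: 0.355
grip_force: 0.0
```

>>> drive_tool(
  deltas="0 0 0 0;0 0 0 0;0 0 0 0;0 0 0 0;0 0 0 0;0 0 -0.3 0;0 0 -0.4 0;0 0 -0.25 0;0 0 -0.07 0;0 0 0 0",
)

```text
t: 44.27
eef_pos: [551.6, 2.6, 104.5]
tcp_rot: [-3.141, -0.003, 2.77]
ft_force: [0.4, 0.6, 1.3]
opening: 0.005
grip_force: 0.0
```

>>> drive_tool(
  deltas="0 0 -0.02 0;0 0 -0.02 0;0 0 -0.02 0;0 0 -0.02 0;0 0 -0.02 0;0 0 0 0;0 0 0 0",
)

```text
t: 44.85
eef_pos: [552.9, 2.5, 96.3]
tcp_rot: [3.141, 0.002, 2.77]
ft_force: [2.8, 0.3, 3.1]
opening: 0.001
grip_force: 1.7
```

>>> drive_tool(
  deltas="0 0 -0.02 0;0 0 -0.01 0;0 0 0 0;0 0 0 0",
)

```text
t: 45.18
eef_pos: [552.9, 2.5, 94.9]
tcp_rot: [3.141, 0.003, 2.77]
ft_force: [-3.2, -0.4, 25.5]
opening: 0.005
grip_force: 12.7
```

>>> drive_tool(
  deltas="0 0 -0.01 0;0 0 0 0;0 0 0 0;0 0 0 0",
)

```text
t: 45.52
eef_pos: [553.0, 2.5, 94.7]
tcp_rot: [3.141, 0.003, 2.77]
ft_force: [-6.4, 1.0, 35.9]
opening: 0.005
grip_force: 17.7
```

>>> drive_tool(
  deltas="0 0 0.1 0;0 0 0.3 0;0 0 0.4 0;0 0 0.3 0;0.2 0 0 -0.039;0.3 0 0 -0.039;0.36 0.07 0 -0.039;0 0 0 -0.039;0 0 0 -0.039;0 0 0 -0.039",
  gripper=0,
)

```text
t: 46.35
eef_pos: [637.8, 9.7, 200.8]
tcp_rot: [-3.14, -0.001, 2.029]
ft_force: [-0.2, -0.6, 0.8]
opening: 0.649
grip_force: 0.0
```

Run:
```python
from h import *
z=np.load("w10.npz"); im,d,K,W=[z[k] for k in("im","d","K","W")]
P=cloud(d,K,W); r=np.hypot(P[...,0]-552.8,P[...,1]-2.3)
for a in(10,13,15,17,19,21,23,26): 
    q=P[(r>a)&(r<a+2)&(P[...,2]>40)&(P[...,2]<120)&(P[...,0]<560)]; print(a,len(q),np.percentile(q[:,2],[5,50,95]).round(1))
im,d,K,W=look("top","t10.png"); P=cloud(d,K,W)
```

```text
10 101 [82.1 83.3 84.2]
13 168 [72.7 74.7 82. ]
15 125 [72.3 73.5 74.4]
17 141 [72.6 73.5 74.7]
19 199 [64.3 73.  74.4]
21 235 [61.5 63.6 72.9]
23 161 [61.4 62.5 63.6]
26 211 [61.6 62.9 75.6]
```

>>> drive_tool(
  deltas="0.015 0 0 -0.039;0 0 0 -0.039;0 0 0 -0.038;0 0 0 0;0 0 -0.3 0;0 0 -0.3 0;0 0 -0.2 0;0 0 -0.08 0;0 0 -0.03 0;0 0 0 0",
  gripper=0,
)

```text
t: 47.23
eef_pos: [639.7, 9.5, 110.8]
tcp_rot: [-3.141, -0.0, 1.673]
ft_force: [-0.1, -0.2, 0.2]
opening: 1.0
grip_force: 0.0
```

>>> drive_tool(
  deltas="0 0 0 0;0 0 0 0;0 0 0 0;0 0 0 0;0 0 0 0;0 0 0 0;0 0 0 0;0 0 0 0;0 0 0 0;0 0 0 0",
  gripper=1,
)

```text
t: 48.07
eef_pos: [639.7, 9.5, 110.8]
tcp_rot: [3.142, -0.0, 1.67]
ft_force: [-0.0, 0.3, -0.7]
opening: 0.357
grip_force: 0.0
```

>>> drive_tool(
  deltas="0 0 0 0;0 0 0 0;0 0 0 0;0 0 0 0;0 0 0 0;0 0 0 0;0 0 0 0;0 0 0 0",
)

```text
t: 48.73
eef_pos: [638.6, 9.5, 110.7]
tcp_rot: [-3.139, -0.0, 1.67]
ft_force: [-6.0, -0.2, 3.2]
opening: 0.113
grip_force: 30.0
```

>>> drive_tool(
  deltas="-0.095 -0.008 0 0;-0.095 -0.008 0 0;-0.095 -0.008 0 0;-0.095 -0.008 0 0;-0.095 -0.008 0 0;-0.095 -0.008 0 0;0 0 0 0;0 0 0 0;0 0 0 0",
)

```text
t: 49.48
eef_pos: [583.5, 4.6, 111.0]
tcp_rot: [3.138, 0.0, 1.67]
ft_force: [7.3, 0.1, -4.4]
opening: 0.112
grip_force: 30.0
```

>>> drive_tool(
  deltas="0 0 0 0;0 0 0 0;0 0 0 0;0 0 0 0;0 0 0.2 0;0 0 0.3 0;-0.2 0 0.4 0.039;-0.3 0 0.1 0.039;-0.3 0 0 0.039;0 0 0 0.039",
  gripper=0,
)

```text
t: 50.32
eef_pos: [499.6, 5.2, 209.0]
tcp_rot: [-3.141, -0.001, 2.167]
ft_force: [0.4, -0.9, -0.7]
opening: 0.758
grip_force: 0.0
```

>>> drive_tool(
  deltas="0 0 0 0.039;0 0 0 0.039;0 0 0 0.039;0 0 0 0.039;0 0 0 0.039;0 0 0 0;0 0 0 0;0 0 0 0",
)

```text
t: 50.98
eef_pos: [503.9, 4.8, 208.1]
tcp_rot: [3.142, -0.0, 2.769]
ft_force: [-0.1, -0.3, 0.4]
opening: 1.001
grip_force: 0.0
```

```bash
python3 v.py w11; python3 -c "
from h import *
b=look('top','t11.png')[0]
cv2.imwrite('pics/c11.png',cv2.hconcat([cv2.resize(cv2.imread('pics/w11.png'),(400,300)),cv2.resize(b[130:280,150:350],(400,300))[:,:,::-1]]))"
```

```text
[503.9   4.8 208.1] [ 3.142 -0.     2.769] [-0.12  0.35  1.88  0.    0.91 -1.32] 50.9833
plate 3153 mean [551.5   6.   90.4] ctr [559.2   2.7] size [62.5 61.7] long-axis deg 5.39
latch 1117 mean [444.4 113.4 103.9] ctr [444.9 114.6] size [45.6 13.6] long-axis deg 5.08
```

View pics/c11.png

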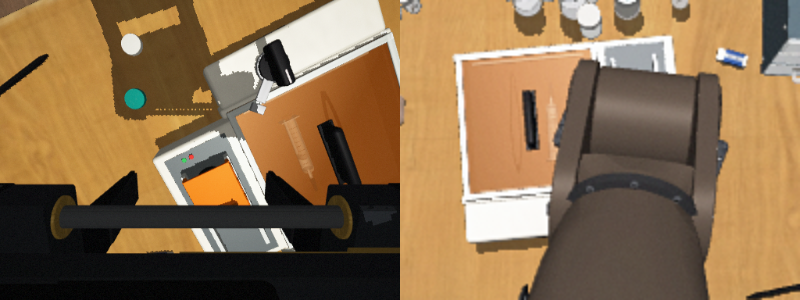

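```bash
python3 -c "
from cell import env
print(env.job_done())"
```

```text
the job is handed in; nothing more can be done
None
```

The job is handed in after about 51 s of the 192 s: the syringe and black tweezers (the only instruments I found) are in the chamber, the hatch is shut and latched, and the start button was then pressed to its stop and covered again by the tab; the hand-in returned no verdict.

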